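# Clear the box off and stand the fallen toy robot up on the photo stand

## Task

A returned toy robot has fallen on its back on the bench with a small game box on top of it. First put the game box in the red crate and let go of it, then pick the toy robot up and set it upright on its feet in the middle of the white top of the height-adjustable photo stand: keep hold of it until its feet are resting on the top (never drop it or ram it down, the top's height has to be felt), then let go and leave it standing. Leave everything else on the bench where it is.

Things in the scene. Friction and masses are not known exactly. Their poses are not given: they have to be found in the camera images.
- toy: Boxy toy robot, 150 mm from soles to top of head, 170 to 340 g. x runs from feet to head, z out of face and chest; it starts on its back, x level, z up, head towards the arm's base up to 1.1 rad to either side. Origin: halfway along, middle of the back plane it lies on (z = 0). Along x: yellow foot block -75 to -59 mm (z 0 to 56); grey legs -60 to -19, 52 wide, z 6 to 42.
- toy_chest (a point): Middle of the toy robot's blue torso (body frame 8, 0, 25 mm), a good place to grip. Torso: x -20 to 36 mm, 44 wide in y, z 0 to 50; then a neck and the grey head: x 40 to 75, 36 wide in y, z 4 to 44. Yellow side strips and red ears are paint-thin.
- toy_sole (a point): Centre of the toy robot's flat sole (body frame -75, 0, 28 mm). The sole is 64 mm wide in y and 56 mm in z.
- carton: The small game box, purple with a white band, 80 (its x) x 56 (y) x 34 mm (z), 80 to 170 g. Origin: centre of its underside. It starts lying flat on the chest of the toy robot, 50 mm above the bench, turned up to 0.4 rad to it.
- crate: The red open crate, fixed, 170 (x) x 150 (y) x 60 mm high, walls and floor about 4 mm. Origin: centre of its underside on the bench. It may be to the left or to the right of the toy robot.
- stand: Photo stand, fixed, on the other side of the toy from the crate: dark 150 mm square foot plate, column, level round white top (140 mm diameter, orange rim) centred over it. Origin: centre of the foot plate, on the bench. The top's upper face is 34 to 79 mm above the bench, set afresh each time, NOT reported. It is sprung: sinks 1 mm per 1.5 N, at most 7 mm; the column does not give.
- car: Red toy car, 52 x 100 x 51 mm, loose; leave it alone. Origin: centre of its underside.
- skittle: Green toy skittle, 56 mm diameter, 120 mm tall, loose, standing; leave it alone. Origin: centre of its underside.
- puzzle: Flat square blue and yellow puzzle box, 120 x 120 x 45 mm, loose; leave it alone. Origin: centre of its underside.
- mug: White mug, 80 mm diameter, 90 mm tall, loose; leave it alone. Origin: centre of its underside.
- scanner: Black and grey hand scanner lying on the bench, about 130 x 110 x 34 mm, loose; leave it alone. Origin: under its head.
- tape: Roll of clear tape, 100 mm diameter, 48 mm high, loose; leave it alone. Origin: centre of its underside.
There are look-alikes about, which are no part of the job. Several things have the shape of the crate; the one meant has the colours described above. Leave any turquoise look-alike of the carton alone.

How it is judged:
On the way, in this order (a step that is already met when the one before it is completed fails the run):
1. the game box is inside the red crate and let go of, before the toy robot is stood up (x of carton in the frame of crate between -0.06 and 0.06 m and y of carton in the frame of crate between -0.055 and 0.055 m and z of carton in the frame of crate below 0.045 m and contact force between the fingers and carton below 0.1 N), for 0.2 s.
2. the toy robot, upright and still in the gripper, has its feet resting on the stand's top (angle between toy's own x axis and vertical below 0.25 rad and horizontal distance between toy_sole and stand below 0.04 m and contact force between toy and stand above 0.5 N and contact force between the fingers and toy above 0.5 N), for 0.1 s.
At the end, for the whole second after the job is handed in: Toy robot upright (within 0.1 rad) and still, its weight on the stand, sole centre within 30 mm of the stand's centre; game box at rest in the red crate (underside centre within 60 mm in x and 55 mm in y of the crate's centre, under 45 mm above its underside) (angle between toy's own x axis and vertical below 0.1 rad and horizontal distance between toy_sole and stand below 0.03 m and contact force between toy and stand above 1 N and linear speed of each of toy, carton below 0.02 m/s and x of carton in the frame of crate between -0.06 and 0.06 m and y of carton in the frame of crate between -0.055 and 0.055 m and z of carton in the frame of crate below 0.045 m); the robot touches nothing.
It fails at once if the toy robot is rammed or dropped onto the stand (more than 25 N) (contact force between toy and stand above 25 N).
It fails at once if one of the other loose things is moved more than 30 mm (distance of any of car, skittle, puzzle, mug, scanner, tape from where it was at the start of the episode above 0.03 m).
It also fails if it takes over 58 s, if anything falls off the work surface, if the arm or the gripper's body presses on something with over 40 N, if the wrist force passes 120 N, or if a joint passes its speed limit or range.

## Robot

A 6-joint arm with a two-finger parallel gripper is mounted at the origin on the work surface. World frame = base frame: x ahead of the robot, y to its left, z up, the work surface at z = 0. Lengths are in m, angles in rad, forces in N, time in s.
With the tool pointing down it reaches from about 0.35 to 0.875 m from the base axis. Payload 4.2 kg.
Tool frame: the origin (TCP) lies midway between the tips of the shut fingers; the grasp point (between the pads) lies 19 mm behind it; z points along the fingers, y is the line along which they close (so a half turn about z gives the same grasp; the last joint's range is limited). The gripper opens to 87 mm and grips with 3 to 60 N. Pads are 19 mm wide; open, the fingers measure 117 mm over their backs; the gripper's body (75 mm by 190 mm) begins 51 mm behind the grasp point.
Start: joints at [1.388, 0.385, 0.008, 0, -1.194, -0.259], TCP at [0.267, 0.565, 0.223] pointing down, gripper open.
Joint ranges: [-3.14, 3.14], [-1.21, 2.06], [-1.07, 1.41], [-3.16, 2.05], [-2.99, -0.16], [-3.1, 3.1]. Speed limits (rad/s): [2.79, 2.79, 3.14, 3.14, 3.14, 3.14].

## Interface

Orientations are given as a unit quaternion [w, x, y, z].
In Python, from plant import arm gives the robot as it stands. The module is installed in compiled form; this text tells all that it offers.
- The arm moves only by the tool step_arm, never from a script. Its argument "deltas" is a list that holds one entry, the list of rows, each a list of 7 numbers: the shift along the tool's x, y, z in m, then the turn, a rotation vector about the tool's x, y, z in rad, then the opening, from 0 (shut) to 1 (fully open). A call has 1 to 12 rows; each row shifts and turns the commanded pose from where the row before left it, along the tool's axes as they then stand; what a row does not reach is not made up. A row lasts 1/12 s, in which the tool goes at most 41.7 mm and 7.16 degrees, less where a joint would pass 70% of its speed; a pose out of reach is approached as far as the arm can. A call with a gripper value outside its range is refused whole. The fingers move at their own pace and stop on an object; "force" is the grip in N (left out, the last holds). Time passes only in rows, so rows that do not move let the fingers close. It gives the time, the measured TCP pose, the force, the opening and the grip force at its end, in the units of the state.
- arm.read_state(): the state, without advancing time (a new reading comes with each control period).
- arm.snapshot(name): name is "scene" or "top"; returns a dict with "image" (384x512x3 uint8, red, green, blue), "K" (3x3 intrinsics, pixels), "dist_coeffs" ([k1, k2, p1, p2, k3] as OpenCV has them; the pictures are not rectified), "rvec" (rotation vector, rad) and "tvec" (3), from world to camera coordinates, as OpenCV has them. Camera axes: x right, y down, z forward; pixel columns grow to the right and rows downward; lengths in m; the calibration is good to about 2 mm. A picture is of the moment at which its call begins. There is no depth.
- arm.finish_job(): hands the job in; it is judged then, once.
Trained networks look in a picture, given as the dict that the camera call returned (one of the last four; its "shot" number tells which), for a name from the list of things; names that differ only in an ending like _2 or _b are one class to them, and where a whole thing is asked for, a point or a joint stands for the part that bears it (a point fixed in the world has none). Each returns a list of dicts, best first, with "conf" (0 to 1); they miss things now and then, are a little off and sometimes report something else, mostly with a low value. They report only what shows in the picture. A call takes as long as a camera call. They do not tell look-alikes from the thing itself.
- arm.recognise(query, picture): "point" ([x, y, z] in m, in the coordinates of the camera as it stood for that picture, good to about 4 mm: the middle of the surface that is visible of it).
The state is a dict: "clock": time; "joints": joint angles; "qvel": joint speeds; "joint_torque": joint torques, N m; "position": TCP position; "tcp_rot": TCP orientation; "wrist_force": force on the tool from outside, world axes, zero at the start; "torque": the same for the moment, N m; "width": finger opening in m; "gripper_force": force on a finger pad.
Only numpy, scipy, OpenCV 4.12 (cv2) and the standard library are available. Lean on these libraries where they do the work, as an engineer would, in place of code of your own. Each camera call takes 0.05 s, during which the arm holds its last target. There are 200 camera calls.

## Working session

There is one attempt and no reset: what is moved stays moved. The work goes in short steps, Python scripts to look and compute and a tool call to move; the robot and the scene stay as the last step left them, time stands still between calls to the robot, and variables do not carry over. Pictures are saved under pics/ and viewed, at most 10 in all, crops included, and the job is handed in when it is done.

Besides the shell and the picture viewer there is one more tool, called after "Request:" in YAML: its name, and indented under it one key for each argument. step_arm: Moves the arm, as the interface text tells. Its arguments: {"type":"object","properties":{"deltas":{"type":"array","items":{"type":"array","items":{"type":"array","items":{"type":"number"}}}},"force":{"type":"number"}},"required":["deltas"]}

```bash
mkdir -p pics
cat > h.py <<'E'
import numpy as np, cv2, pickle
from scipy.spatial.transform import Rotation as R
from plant import arm
def snap(n,f):
    s=arm.snapshot(n); cv2.imwrite(f'pics/{f}.png',s['image'][:,:,::-1]); pickle.dump(s,open(f'{f}.pkl','wb')); return s
def w(s,p):
    M=cv2.Rodrigues(np.array(s['rvec'],float))[0]; return M.T@(np.array(p)-np.array(s['tvec']).ravel())
def pix(s,uv,z):
    n=cv2.undistortPoints(np.array([[uv]],float),np.array(s['K']),np.array(s['dist_coeffs'])).ravel()
    M=cv2.Rodrigues(np.array(s['rvec'],float))[0]; d=M.T@np.array([*n,1]); c=-M.T@np.array(s['tvec']).ravel()
    return c+d*(z-c[2])/d[2]
def proj(s,P):
    return cv2.projectPoints(np.array(P,float).reshape(-1,3),np.array(s['rvec'],float),np.array(s['tvec'],float),np.array(s['K']),np.array(s['dist_coeffs']))[0].reshape(-1,2)
def rot(st): q=st['tcp_rot']; return R.from_quat([q[1],q[2],q[3],q[0]])
E
python3 - <<'E'
from h import *
np.set_printoptions(precision=3,suppress=True)
ims=[]
for n in('scene','top'):
    s=snap(n,n+'0'); ims.append(s['image'])
    for q in ['toy','toy_chest','toy_sole','carton','crate','stand','car','skittle','puzzle','mug','scanner','tape']:
        for r in arm.recognise(q,s)[:4]:
            p=w(s,r['point']); print(n,q,round(r['conf'],2),p,proj(s,p)[0].round())
st=arm.read_state(); print(st['clock'],st['position'],rot(st).as_matrix(),st['width'])
cv2.imwrite('pics/both.png',cv2.resize(np.vstack(ims),(None or 800,1200))[:,:,::-1])
E
```

```text
scene toy 0.9 [ 0.613 -0.01   0.041] [246. 200.]
scene toy_chest 0.65 [ 0.613 -0.01   0.036] [246. 200.]
scene toy_sole 0.65 [ 0.606 -0.014  0.042] [247. 198.]
scene carton 0.58 [0.578 0.118 0.031] [279. 217.]
scene crate 0.88 [0.357 0.107 0.007] [318. 182.]
scene crate 0.8 [0.448 0.341 0.003] [352. 238.]
scene stand 0.6 [ 0.515 -0.32   0.052] [209. 136.]
scene skittle 0.73 [ 0.734 -0.189  0.054] [187. 188.]
scene mug 0.58 [0.492 0.534 0.048] [393. 278.]
scene scanner 0.77 [ 0.428 -0.604  0.027] [181.  93.]
scene tape 0.8 [ 0.614 -0.487  0.036] [163. 129.]
top toy 0.56 [ 0.605 -0.033  0.044] [257. 182.]
top toy_chest 0.77 [ 0.603 -0.037  0.046] [258. 183.]
top toy_sole 0.58 [ 0.603 -0.031  0.045] [257. 183.]
top carton 0.69 [0.567 0.111 0.033] [222. 191.]
top carton 0.6 [ 0.55  -0.038  0.081] [258. 194.]
top crate 0.88 [0.459 0.351 0.   ] [164. 217.]
top crate 0.55 [0.365 0.109 0.005] [221. 241.]
top stand 0.67 [ 0.497 -0.34   0.049] [334. 210.]
top car 0.6 [0.734 0.001 0.033] [250. 152.]
top skittle 0.57 [ 0.713 -0.201  0.061] [300. 156.]
top skittle 0.28 [0.462 0.352 0.001] [164. 217.]
top puzzle 0.81 [0.757 0.204 0.043] [200. 145.]
top mug 0.58 [0.503 0.538 0.043] [117. 205.]
top scanner 0.9 [ 0.419 -0.602  0.038] [399. 231.]
top tape 0.75 [ 0.61  -0.489  0.05 ] [371. 183.]
1.3 [0.267 0.565 0.223] [[ 0.904 -0.428 -0.   ]
 [-0.428 -0.904 -0.   ]
 [-0.     0.    -1.   ]] 0.08718926376471707
```

View pics/scene0.png

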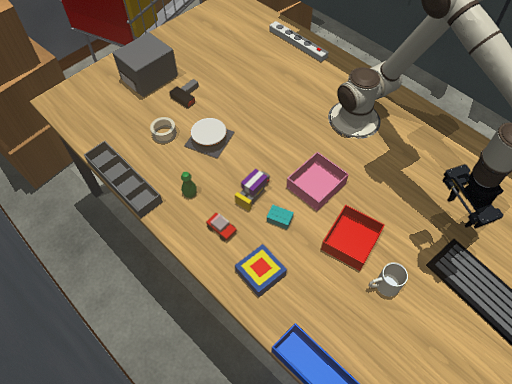

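View pics/top0.png

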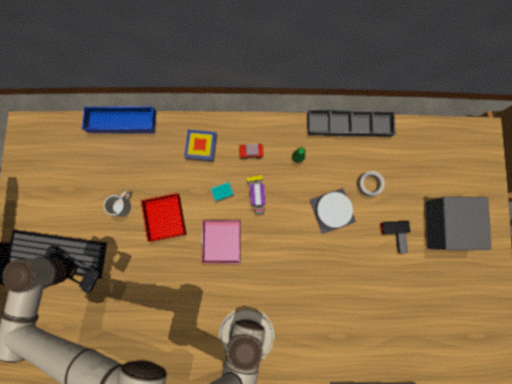

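Scene picture: the red crate is at (352,238), with a pink look-alike at (318,182) and a blue one at (318,360). The purple carton lies on the toy at (255,183), with a turquoise look-alike at (280,217). The stand's white top is at (209,132). In the top picture, the red crate is at (164,217), the carton at (258,194), the toy's feet at (255,178), the head at (259,211) and the stand at (334,210). I choose the purple carton and the red crate, and check them in a close crop.

Run:
```python
from h import *
a=pickle.load(open('top0.pkl','rb'))['image'];b=pickle.load(open('scene0.pkl','rb'))['image']
r=lambda im,x,y,n,m:cv2.resize(im[y:y+n,x:x+n],(m,m),interpolation=cv2.INTER_CUBIC)
t=np.hstack([r(a,233,167,50,400),r(b,225,160,50,400)])
u=np.hstack([r(a,140,190,50,200),r(a,310,185,50,200),r(b,320,205,64,200),r(b,180,105,60,200)])
cv2.imwrite('pics/crop.png',np.vstack([t,u])[:,:,::-1])
```

```text
(no output)
```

View pics/crop.png

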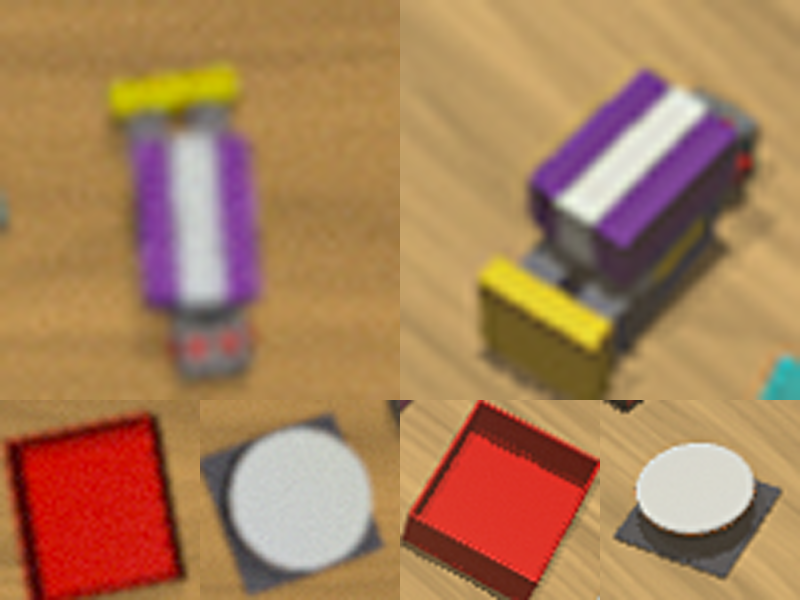

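Run:
```python
from h import *
np.set_printoptions(precision=4,suppress=True)
a=pickle.load(open('top0.pkl','rb'));b=pickle.load(open('scene0.pkl','rb'))
A=lambda l,z,o=(233,167),k=8:np.array([pix(a,((x+.5)/k+o[0]-.5,(y+.5)/k+o[1]-.5),z) for x,y in l])[:,:2]
B=lambda l,z,o,k:np.array([pix(b,((x+.5)/k+o[0]-.5,(y+.5)/k+o[1]-.5),z) for x,y in l])[:,:2]
ln=lambda c:np.linalg.norm(np.roll(c,-1,0)-c,axis=1)
c=A([(135,135),(245,130),(260,298),(148,303)],.084);print('carton top',c.mean(0),ln(c),c)
c2=B([(645-400,70),(737-400,125),(617-400,248),(531-400,183)],.084,(225,160),8);print('carton scene',c2.mean(0),ln(c2),c2)
f=A([(110,83),(236,66),(240,97),(113,112)],.056);print('foot top',f,f.mean(0),ln(f))
f=B([(495-400,258),(612-400,322),(605-400,347),(482-400,282)],.056,(225,160),8);print('foot scene',f,f.mean(0),ln(f))
h=A([(172,378),(250,372)],.044);print('head',h,h.mean(0))
cr=A([(8,42),(152,13),(185,177),(38,200)],.06,(140,190),4);print('crate',cr.mean(0),ln(cr),cr)
cr=B([(478-400,0),(600-400,60),(533-400,200),(408-400,140)],.06,(320,205),200/64)
print('crate sc',cr.mean(0),ln(cr))
s=A([(0,62),(130,15),(182,145),(50,195)],.006,(310,185),4);print('plate',s.mean(0),ln(s))
# disc by masks in both views: white blob centroid & height scan
for z in np.arange(.03,.085,.01):
    o=[]
    for S,(x0,y0,n) in((a,(310,185,50)),(b,(180,105,60))):
        im=S['image'][y0:y0+n,x0:x0+n].astype(int); m=((im.min(2)>150)&(np.ptp(im,axis=2)<30)).astype(np.uint8)
        k,l,stt,_=cv2.connectedComponentsWithStats(m); i=1+stt[1:,4].argmax()
        co=cv2.findContours((l==i).astype(np.uint8),0,1)[0][0].reshape(-1,2)+[x0,y0]
        g=np.array([pix(S,p,z)[:2] for p in co.astype(float)]); (cc,rr)=cv2.minEnclosingCircle(g.astype(np.float32)); o+=[np.array([*cc,rr])]
    print(round(z,3),*o)
```

```text
carton top [ 0.5533 -0.0329] [0.0538 0.0829 0.0544 0.0829] [[ 0.5928 -0.0019]
 [ 0.5962 -0.0556]
 [ 0.5138 -0.0641]
 [ 0.5103 -0.0099]]
carton scene [ 0.5529 -0.0327] [0.0509 0.0839 0.0511 0.0791] [[ 0.5161 -0.0623]
 [ 0.5086 -0.012 ]
 [ 0.592  -0.0028]
 [ 0.5947 -0.0538]]
foot top [[ 0.6236  0.0118]
 [ 0.6334 -0.0511]
 [ 0.6176 -0.0534]
 [ 0.6089  0.01  ]] [ 0.6209 -0.0207] [0.0637 0.0159 0.0639 0.0148]
foot scene [[ 0.6211 -0.0507]
 [ 0.6079  0.0097]
 [ 0.619   0.0168]
 [ 0.6338 -0.0455]] [ 0.6204 -0.0174] [0.0618 0.0132 0.064  0.0137]
head [[ 0.4773 -0.0219]
 [ 0.481  -0.0607]] [ 0.4791 -0.0413]
crate [0.4582 0.3369] [0.1479 0.1669 0.1476 0.161 ] [[0.5217 0.4291]
 [0.5537 0.2847]
 [0.3917 0.2443]
 [0.3656 0.3895]]
crate sc [0.4688 0.3521] [0.1465 0.1876 0.14   0.1937]
plate [ 0.4994 -0.3416] [0.1441 0.1428 0.1454 0.1441]
0.03 [ 0.5026 -0.347   0.0705] [ 0.4896 -0.3569  0.0706]
0.04 [ 0.5017 -0.3448  0.07  ] [ 0.4947 -0.3495  0.07  ]
0.05 [ 0.5007 -0.3426  0.0695] [ 0.4999 -0.3421  0.0695]
0.06 [ 0.4997 -0.3403  0.069 ] [ 0.505  -0.3347  0.0689]
0.07 [ 0.4988 -0.3381  0.0685] [ 0.5102 -0.3273  0.0684]
0.08 [ 0.4978 -0.3358  0.068 ] [ 0.5154 -0.32    0.0679]
```

Measured: the carton's top is centred at (0.553,-0.033), long axis at 0.10 rad. The toy's axis (feet to head) points along (-0.988,-0.154). The crate is at (0.459,0.340). The stand is at (0.500,-0.342) with its top at about z 0.051. All sizes agree with those given. Next I turn the tool and go over the carton.

Request:
step_arm:
  deltas:
    - [[0,0,0,0,0,-0.1086,1],[0,0,0,0,0,-0.1086,1],[0,0,0,0,0,-0.1086,1],[0,0,0,0,0,-0.1086,1],[0,0,0,0,0,-0.1086,1],[0.012,0.033,0,0,0,0,1],[0.012,0.033,0,0,0,0,1],[0.012,0.033,0,0,0,0,1],[0.012,0.033,0,0,0,0,1],[0.012,0.033,0,0,0,0,1],[0.012,0.033,0,0,0,0,1],[0.012,0.033,0,0,0,0,1]]
  force: 20

```text
clock: 2.3
position: [0.3745, 0.3421, 0.2228]
tcp_rot: [-0.0, 0.999, 0.051, 0.0]
wrist_force: [0.2, -0.3, 0.3]
width: 0.0871
gripper_force: 0.0
```

Request:
step_arm:
  deltas:
    - [[0.012,0.033,0,0,0,0,1],[0.012,0.033,0,0,0,0,1],[0.012,0.033,0,0,0,0,1],[0.012,0.033,0,0,0,0,1],[0.012,0.033,0,0,0,0,1],[0.012,0.033,0,0,0,0,1],[0.012,0.033,0,0,0,0,1],[0.012,0.033,0,0,0,0,1],[0.012,0.033,0,0,0,0,1],[0.012,0.033,0,0,0,0,1],[0.012,0.033,0,0,0,0,1],[0,0,0,0,0,0,1]]

```text
clock: 3.3
position: [0.5439, -0.0085, 0.2223]
tcp_rot: [0.001, 0.999, 0.048, 0.0]
wrist_force: [0.2, 0.4, 0.3]
width: 0.087
gripper_force: 0.0
```

Request:
step_arm:
  deltas:
    - [[0.0065,0.0253,0.02,0,0,0,1],[0,0,0.03,0,0,0,1],[0,0,0.03,0,0,0,1],[0,0,0.03,0,0,0,1],[0,0,0.025,0,0,0,1],[0,0,0.02,0,0,0,1],[0,0,0.017,0,0,0,1],[0,0,0,0,0,0,1]]

```text
clock: 3.97
position: [0.5484, -0.0289, 0.047]
tcp_rot: [0.0, 0.999, 0.05, -0.004]
wrist_force: [-0.6, 0.1, -0.2]
width: 0.0871
gripper_force: 0.0
```

Run:
```python
from h import *
s=snap('scene','s1')
cv2.imwrite('pics/s1c.png',cv2.resize(s['image'][130:250,180:330],(750,600),interpolation=cv2.INTER_CUBIC)[:,:,::-1])
st=arm.read_state();print(st['position'],st['wrist_force'],st['joints'])
```

```text
[ 0.54990019 -0.02880391  0.04906752] [0.10379795 0.11146921 0.10747544] [ 2.42066818e-01  4.50786739e-01 -3.87232548e-01 -9.45389305e-05
 -7.37003471e-01  1.43007589e+00]
```

View pics/s1c.png

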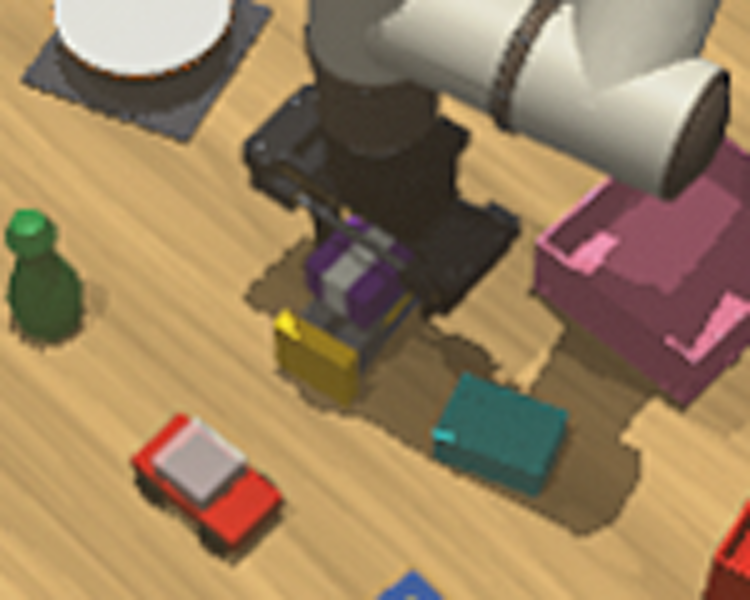

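The fingers straddle the purple carton (crop about (360,270)), clear of the turquoise box at (500,430). Closing now.

Request:
step_arm:
  deltas:
    - [[0.003,0.004,0,0,0,0,1],[0,0,0,0,0,0,0],[0,0,0,0,0,0,0],[0,0,0,0,0,0,0],[0,0,0,0,0,0,0],[0,0,0,0,0,0,0],[0,0,0,0,0,0,0],[0,0,0,0,0,0,0]]
  force: 20

```text
clock: 4.68
position: [0.5546, -0.0323, 0.0509]
tcp_rot: [0.0, 0.999, 0.051, 0.0]
wrist_force: [-0.5, 0.2, 1.7]
width: 0.0559
gripper_force: 20.0
```

Request:
step_arm:
  deltas:
    - [[0,0,-0.02,0,0,0,0],[0,0,-0.03,0,0,0,0],[0,0,-0.035,0,0,0,0],[0,0,-0.025,0,0,-0.07,0],[0,0,0,0,0,-0.07,0],[0,-0.035,0,0,0,0,0],[0,-0.035,0,0,0,0,0],[0,-0.035,0,0,0,0,0],[0,-0.035,0,0,0,0,0],[0,-0.035,0,0,0,0,0],[0,-0.035,0,0,0,0,0],[0,-0.035,0,0,0,0,0]]

```text
clock: 5.68
position: [0.4948, 0.2069, 0.1602]
tcp_rot: [0.0, 0.993, 0.12, -0.0]
wrist_force: [0.9, -0.4, -0.3]
width: 0.0559
gripper_force: 20.0
```

Request:
step_arm:
  deltas:
    - [[-0.001,-0.035,0,0,0,0,0],[-0.001,-0.035,0,0,0,0,0],[-0.001,-0.035,0,0,0,0,0],[-0.001,-0.034,0,0,0,0,0],[0,0,0,0,0,0,0],[0,0,0,0,0,0,0]]

```text
clock: 6.18
position: [0.4578, 0.3409, 0.1597]
tcp_rot: [0.0, 0.993, 0.122, -0.001]
wrist_force: [-0.3, -0.5, -1.9]
width: 0.0556
gripper_force: 20.0
```

Run:
```python
from h import *
s=snap('scene','s2');t=snap('top','t2')
cv2.imwrite('pics/s2c.png',np.hstack([cv2.resize(x,(400,400),interpolation=cv2.INTER_CUBIC) for x in (s['image'][170:290,290:410],t['image'][170:250,130:210])])[:,:,::-1])
st=arm.read_state();print(st['position'],st['wrist_force'],st['joints'])
```

```text
[0.4583959  0.33893514 0.15988969] [ 0.39638878 -0.75178761 -2.1299095 ] [ 9.20641006e-01  3.45844151e-01 -2.18649593e-01 -3.17791956e-04
 -1.00816264e+00  8.91483103e-01]
```

View pics/s2c.png

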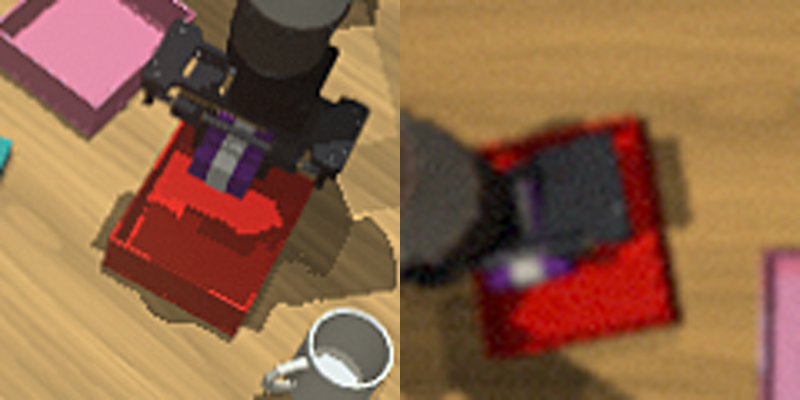

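The carton is held over the red crate (left half, at (230,165)). Lowering into it, then releasing.

Request:
step_arm:
  deltas:
    - [[0,0,0.03,0,0,0,0],[0,0,0.03,0,0,0,0],[0,0,0.03,0,0,0,0],[0,0,0.025,0,0,0,0],[0,0,0.018,0,0,0,0],[0,0,0.012,0,0,0,0],[0,0,0,0,0,0,0],[0,0,0,0,0,0,0.85],[0,0,0,0,0,0,0.85],[0,0,0,0,0,0,0.85],[0,0,0,0,0,0,0.85],[0,0,0,0,0,0,0.85]]

```text
clock: 7.28
position: [0.4594, 0.3401, 0.0167]
tcp_rot: [-0.001, 0.993, 0.12, 0.001]
wrist_force: [-0.9, 0.4, 0.5]
width: 0.0729
gripper_force: 0.0
```

Request:
step_arm:
  deltas:
    - [[0,0,-0.02,0,0,0,0.85],[0,0,-0.035,0,0,0,0.85],[0,0,-0.035,0,0,0,1],[0,0,-0.035,0,0,0,1],[0,0,-0.035,0,0,0,1],[0,0,-0.03,0,0,0,1],[0,0,-0.02,0,0,0,1]]

```text
clock: 7.87
position: [0.4597, 0.3403, 0.2302]
tcp_rot: [-0.002, 0.993, 0.121, 0.003]
wrist_force: [0.4, 0.9, 0.5]
width: 0.0864
gripper_force: 0.0
```

Run:
```python
from h import *
np.set_printoptions(precision=4,suppress=True)
s=snap('scene','s3');t=snap('top','t3')
for q in('toy_chest','toy_sole'):
  for n in (s,t):
    for r in arm.recognise(q,n)[:2]: print(q,r['conf'],w(n,r['point']))
for n in (s,t):
    for r in arm.recognise('carton',n)[:3]: print('carton',r['conf'],w(n,r['point']))
# colour masks
def blob(S,lo,hi,x0,y0,x1,y1):
    hsv=cv2.cvtColor(S['image'],cv2.COLOR_RGB2HSV)[y0:y1,x0:x1]; m=cv2.inRange(hsv,lo,hi); return cv2.moments(m,True),m
P={}
for nm,lo,hi in(('yellow',(24,150,130),(34,255,255)),('blue',(100,100,40),(130,255,255))):
    M,m=blob(t,lo,hi,235,167,285,225); 
    c=(235+M['m10']/M['m00'],167+M['m01']/M['m00']); print(nm,M['m00'],c,pix(t,c,.056 if nm=='yellow' else .05))
cv2.imwrite('pics/t3c.png',np.hstack([cv2.resize(x,(400,400),interpolation=cv2.INTER_CUBIC) for x in (t['image'][167:217,233:283],s['image'][160:210,225:275])])[:,:,::-1])
st=arm.read_state();print(st['position'],st['clock'])
```

```text
toy_chest 0.96 [ 0.5779 -0.0213  0.0421]
toy_chest 0.75 [ 0.56   -0.0356  0.0516]
toy_sole 0.86 [ 0.5723 -0.0231  0.0464]
toy_sole 0.58 [ 0.5582 -0.0326  0.0471]
toy_sole 0.54 [ 0.4948 -0.3355  0.05  ]
carton 0.93 [0.4626 0.3366 0.0388]
carton 0.65 [0.5772 0.1206 0.0293]
carton 0.87 [0.5668 0.109  0.0339]
carton 0.67 [0.4423 0.3216 0.0366]
carton 0.63 [ 0.4191 -0.6019  0.0398]
yellow 100.0 (254.84, 182.65) [ 0.601  -0.0228  0.056 ]
blue 43.0 (256.86046511627904, 196.74418604651163) [ 0.5452 -0.0319  0.05  ]
[0.4584 0.3391 0.2241] 8.2667
```

View pics/t3c.png

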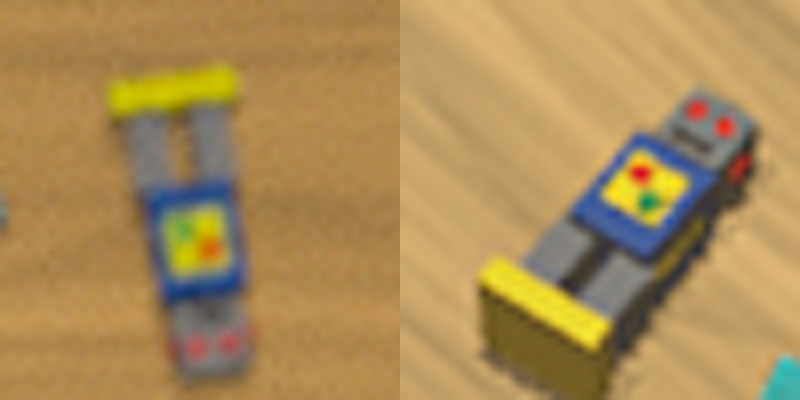

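The carton sits in the red crate and the toy has not moved (chest at crop (200,240), feet at (175,90)). I'll fit a rough arm model to plan the wrist route for the 90° stand-up.

```bash
cat > m.py <<'E'
from h import *
from scipy.optimize import least_squares
L1,L2=.5586,.4242
lo=np.array([-3.14,-1.21,-1.07,-3.16,-2.99,-3.1]);hi=np.array([3.14,2.06,1.41,2.05,-.16,3.1])
def fk(j,T,s4=1):
    f=j[1]-j[2]
    # local x = tool axis
    A=R.from_euler('ZYXYX',[j[0],f,s4*j[3],-j[4],-j[5]]).as_matrix()
    x0,y0,z0=A.T          # tool z = x0 ; at down,j6=0: find tool x by yaw=j1+j6-pi/2
    B=np.column_stack([z0,y0,x0]) # candidate
    Rt=np.column_stack([-y0,z0,x0])
    w_=np.array([L1*np.sin(j[1])+L2*np.cos(f),-.16,T-.1385+L1*np.cos(j[1])-L2*np.sin(f)])
    return R.from_euler('z',j[0]).apply(w_)+T*x0,R.from_matrix(Rt)
def ik(p,Rt,T,j0,s4=1):
    def e(j):
        q,r=fk(j,T,s4); return np.r_[(q-p)*3,(r.inv()*Rt).as_rotvec()]
    s=least_squares(e,np.clip(j0,lo+1e-3,hi-1e-3),bounds=(lo,hi)); return s.x,s.cost
def pickR(alpha,flip=False):
    u=np.array([-np.cos(.155),-np.sin(.155),0]); Z=np.array([0,0,1.])
    tz=-Z*np.cos(alpha)-u*np.sin(alpha); tx0=-u*np.cos(alpha)+Z*np.sin(alpha)  # tx perp
    tx=-u; tx=tx-tz*(tx@tz); tx/=np.linalg.norm(tx)
    if flip: tx=-tx
    return R.from_matrix(np.column_stack([tx,np.cross(tz,tx),tz]))
def toyR(): # lying toy
    u=np.array([-np.cos(.155),-np.sin(.155),0]);Z=np.array([0,0,1.]);return R.from_matrix(np.column_stack([u,np.cross(Z,u),Z]))
def placeR(alpha,az,flip=False):
    zt=-np.array([np.cos(az),np.sin(az),0]);X=np.array([0,0,1.])
    F=R.from_matrix(np.column_stack([X,np.cross(zt,X),zt])); return F*toyR().inv()*pickR(alpha,flip)
E
python3 - <<'E'
from m import *
np.set_printoptions(precision=3,suppress=True)
st=arm.read_state(); j=np.array(st['joints']);print(fk(j,.3)[0],st['position'],'\n',fk(j,.3)[1].as_matrix(),'\n',rot(st).as_matrix())
for al in(0,.3):
 for fl in(0,1):
  jp,c=ik(np.array([.546,-.031,.28]),pickR(al,fl),.3,[.24,.45,-.3,0,-.8,1.4 if not fl else -1.7])
  print('pick',al,fl,jp,c)
  for az in np.radians([30,56,80,-124,-100]):
   for s4 in(1,-1):
    rv=(pickR(al,fl).inv()*placeR(al,az,fl)).as_rotvec(); q=jp; ok=[]
    for k in range(1,21):
      q,c=ik(np.array([.546,-.031,.28]),pickR(al,fl)*R.from_rotvec(rv*k/20),.3,q,s4); ok.append(c)
    qa=q
    for k in range(1,11):
      q,c=ik(np.array([.546-.046*k/10,-.031-.311*k/10,.28]),placeR(al,az,fl),.3,q,s4); ok.append(c)
    d=np.array([np.cos(az)*np.cos(al),np.sin(az)*np.cos(al),-np.sin(al)])
    q,c=ik(np.array([.5,-.342,.135])+.019*d,placeR(al,az,fl),.3,q,s4); ok.append(c)
    print(int(np.degrees(az)),s4,'maxcost %.1e'%max(ok),np.linalg.norm(rv).round(2),qa,q)
E
```

```text
Traceback (most recent call last):
  File "m.py", line 8, in fk
    A=R.from_euler('ZYXYX',[j[0],f,s4*j[3],-j[4],-j[5]]).as_matrix()
      ~~~~~~~~~~~~^^^^^^^^^^^^^^^^^^^^^^^^^^^^^^^^^^^^^^
  File "scipy/spatial/transform/_rotation.pyx", line 1413, in scipy.spatial.transform._rotation.Rotation.from_euler
ValueError: Expected axis specification to be a non-empty string of upto 3 characters, got ZYXYX
```

```bash
sed -i "s/A=R.from_euler('ZYXYX',\[j\[0\],f,s4\*j\[3\],-j\[4\],-j\[5\]\]).as_matrix()/A=(R.from_euler('ZYX',[j[0],f,s4*j[3]])*R.from_euler('YX',[-j[4],-j[5]])).as_matrix()/; s/\[-y0,z0,x0\]/[-y0,-z0,x0]/; /candidate/d" m.py
cat > plan.py <<'E'
from m import *
np.set_printoptions(precision=3,suppress=True)
st=arm.read_state(); j=np.array(st['joints']);print(fk(j,.3)[0],st['position'],'\n',(fk(j,.3)[1].inv()*rot(st)).magnitude())
for al in(0,.3):
 for fl in(0,1):
  jp,c=ik(np.array([.546,-.031,.28]),pickR(al,fl),.3,[.24,.45,-.3,0,-.8,1.4 if not fl else -1.7])
  print('pick',al,fl,jp,c)
  for az in np.radians([30,56,80,-124,-100]):
   for s4 in(1,-1):
    rv=(pickR(al,fl).inv()*placeR(al,az,fl)).as_rotvec(); q=jp; ok=[]
    for k in range(1,13):
      q,c=ik(np.array([.546,-.031,.28]),pickR(al,fl)*R.from_rotvec(rv*k/12),.3,q,s4); ok.append(c)
    qa=q
    for k in range(1,6):
      q,c=ik(np.array([.546-.046*k/5,-.031-.311*k/5,.28]),placeR(al,az,fl),.3,q,s4); ok.append(c)
    d=np.array([np.cos(az)*np.cos(al),np.sin(az)*np.cos(al),-np.sin(al)])
    q,c=ik(np.array([.5,-.342,.135])+.019*d,placeR(al,az,fl),.3,q,s4); ok.append(c)
    print(int(np.degrees(az)),s4,'maxcost %.1e'%max(ok),np.linalg.norm(rv).round(2),qa,q)
E
python3 plan.py
```

```text
[0.459 0.339 0.224] [0.458 0.339 0.224] 
 0.0005368913595545232
pick 0 0 [ 0.24   0.213 -0.092  0.    -1.266  1.486] 1.5899463256911914e-30
29 1 maxcost 2.7e-02 2.88 [-0.293  0.316 -0.762  2.05  -1.235  1.129] [-0.785  0.818 -0.478  1.824 -1.501  1.306]
29 -1 maxcost 5.7e-19 2.88 [-0.072  0.337 -0.962 -2.529 -1.347  1.416] [-0.785  0.818 -0.478 -1.824 -1.501  1.306]
56 1 maxcost 7.0e-19 2.57 [-0.29   0.47  -0.638  1.844 -1.437  1.126] [-0.792  0.91  -0.146  1.398 -1.668  1.064]
56 -1 maxcost 9.8e-18 2.57 [-0.29   0.47  -0.638 -1.844 -1.437  1.126] [-0.792  0.91  -0.146 -1.398 -1.668  1.064]
80 1 maxcost 3.8e-17 2.29 [-0.31   0.605 -0.329  1.461 -1.651  0.938] [-0.73   1.012  0.147  1.129 -1.92   0.944]
80 -1 maxcost 1.3e-17 2.29 [-0.31   0.605 -0.329 -1.461 -1.651  0.938] [-0.73   1.012  0.147 -1.129 -1.92   0.944]
-124 1 maxcost 1.2e-17 1.73 [ 0.512  0.802  0.113 -0.668 -2.332  2.069] [ 0.078  0.907 -0.155 -0.964 -1.879  1.982]
-124 -1 maxcost 1.4e-17 1.73 [ 0.512  0.802  0.113  0.668 -2.332  2.069] [ 0.078  0.907 -0.155  0.964 -1.879  1.982]
-100 1 maxcost 2.0e-17 1.92 [ 0.663  0.6
[... 3180 characters left out ...]
.203]
80 1 maxcost 4.9e-17 2.29 [-0.287  0.474 -0.279  1.275 -1.447 -2.391] [-0.716  0.892  0.125  0.976 -1.721 -2.245]
80 -1 maxcost 2.1e-22 2.29 [-0.287  0.474 -0.279 -1.275 -1.447 -2.391] [-0.716  0.892  0.125 -0.976 -1.721 -2.245]
-124 1 maxcost 2.4e-17 1.73 [ 0.504  0.693  0.141 -0.558 -2.176 -1.079] [ 0.063  0.775 -0.164 -0.865 -1.676 -1.081]
-124 -1 maxcost 7.3e-17 1.73 [ 0.504  0.693  0.141  0.558 -2.176 -1.079] [ 0.063  0.775 -0.164  0.865 -1.676 -1.081]
-100 1 maxcost 1.0e-17 1.92 [ 0.649  0.559 -0.12  -0.77  -1.939 -0.968] [ 0.153  0.666 -0.458 -1.15  -1.437 -1.145]
-100 -1 maxcost 2.7e-17 1.92 [ 0.649  0.559 -0.12   0.77  -1.939 -0.968] [ 0.153  0.666 -0.458  1.15  -1.437 -1.145]
```

The model matches the arm. The place route at azimuth 80°, tilted 0.3 rad, stays within all joint ranges. I work out the moves to the toy.

```bash
cat > go.py <<'E'
from m import *
import sys
np.set_printoptions(precision=4,suppress=True)
def to(p,Rt):
    st=arm.read_state(); r=rot(st); d=np.array(p)-st['position']
    print('rv',(r.inv()*Rt).as_rotvec(),'shift after turn (target axes)',Rt.inv().apply(d),'shift now',r.inv().apply(d),'world',d)
E
python3 - <<'E'
from go import *
P=pickR(.3)
to([.5515,-.030,.19],P); print('down .178:',P.inv().apply([0,0,-.178]))
E
```

```text
rv [-0.0112  0.3022  0.0858] shift after turn (target axes) [0.0234 0.379  0.0429] shift now [0.0024 0.3806 0.0347] world [ 0.0931 -0.3691 -0.0341]
down .178: [-0.0526 -0.      0.17  ]
```

Request:
step_arm:
  deltas:
    - [[0,0,0,-0.0037,0.1007,0.0286,1],[0,0,0,-0.0037,0.1007,0.0286,1],[0,0,0,-0.0037,0.1007,0.0286,1],[0.002,0.0345,0.004,0,0,0,1],[0.002,0.0345,0.004,0,0,0,1],[0.002,0.0345,0.004,0,0,0,1],[0.002,0.0345,0.004,0,0,0,1],[0.002,0.0345,0.004,0,0,0,1],[0.002,0.0345,0.004,0,0,0,1],[0.002,0.0345,0.004,0,0,0,1],[0.002,0.0345,0.004,0,0,0,1],[0.002,0.0345,0.004,0,0,0,1]]

```text
clock: 9.27
position: [0.534, 0.0354, 0.195]
tcp_rot: [-0.012, 0.986, 0.077, 0.149]
wrist_force: [0.0, 1.2, -0.7]
width: 0.0872
gripper_force: 0.0
```

Request:
step_arm:
  deltas:
    - [[0.002,0.0345,0.004,0,0,0,1],[0.002,0.034,0.004,0,0,0,1],[0,0,0,0,0,0,1],[0,0,0,0,0,0,1]]

```text
clock: 9.6
position: [0.5509, -0.0315, 0.1881]
tcp_rot: [-0.012, 0.986, 0.075, 0.149]
wrist_force: [0.4, 0.2, 0.0]
width: 0.0869
gripper_force: 0.0
```

Run:
```python
from go import *
P=pickR(.3); to([.5515,-.030,.012],P); st=arm.read_state(); print(st['position'],st['wrist_force'],st['joints'])
```

```text
rv [-0.0006  0.0003 -0.0042] shift after turn (target axes) [-0.0512 -0.0013  0.1685] shift now [-0.0512 -0.001   0.1685] world [ 0.0006  0.0015 -0.1761]
[ 0.5509 -0.0315  0.1881] [0.3505 0.2046 0.0227] [ 0.2529  0.1546 -0.462   0.0463 -0.6562  1.4363]
```

Request:
step_arm:
  deltas:
    - [[-0.009,-0.001,0.03,0,0,0,1],[-0.009,0,0.03,0,0,0,1],[-0.009,0,0.03,0,0,0,1],[-0.009,0,0.03,0,0,0,1],[-0.0065,0,0.02,0,0,0,1],[-0.005,0,0.016,0,0,0,1],[-0.0035,0,0.0125,0,0,0,1],[0,0,0,0,0,0,1],[0,0,0,0,0,0,1]]

```text
clock: 10.35
position: [0.5536, -0.0278, 0.0147]
tcp_rot: [-0.014, 0.986, 0.077, 0.149]
wrist_force: [0.5, 0.2, 0.4]
width: 0.0871
gripper_force: 0.0
```

Request:
step_arm:
  deltas:
    - [[0,0,0,0,0,0,0],[0,0,0,0,0,0,0],[0,0,0,0,0,0,0],[0,0,0,0,0,0,0],[0,0,0,0,0,0,0],[0,0,0,0,0,0,0],[0,0,0,0,0,0,0],[0,0,0,0,0,0,0],[0,0,0,0,0,0,0]]
  force: 35

```text
clock: 11.1
position: [0.5532, -0.0288, 0.015]
tcp_rot: [-0.014, 0.986, 0.077, 0.149]
wrist_force: [-1.2, -1.3, 2.0]
width: 0.0437
gripper_force: 35.0
```

Run:
```python
from go import *
s=snap('scene','s4');t=snap('top','t4')
cv2.imwrite('pics/s4c.png',np.hstack([cv2.resize(x,(400,400),interpolation=cv2.INTER_CUBIC) for x in (s['image'][140:230,205:295],t['image'][150:230,220:300])])[:,:,::-1])
st=arm.read_state(); print(st['position'],st['wrist_force'],st['width'])
P=pickR(.3); D=placeR(.3,np.radians(80)); to([.5515,-.030,.28],P); print((P.inv()*D).as_rotvec())
```

```text
[ 0.5532 -0.0288  0.015 ] [-1.0338 -1.891   2.3608] 0.04375937360486107
rv [-0.0052  0.0004 -0.0008] shift after turn (target axes) [ 0.0766  0.0009 -0.2537] shift now [ 0.0765 -0.0005 -0.2538] world [-0.0017 -0.0012  0.265 ]
[ 0.9552 -1.0349  1.8108]
```

View pics/s4c.png

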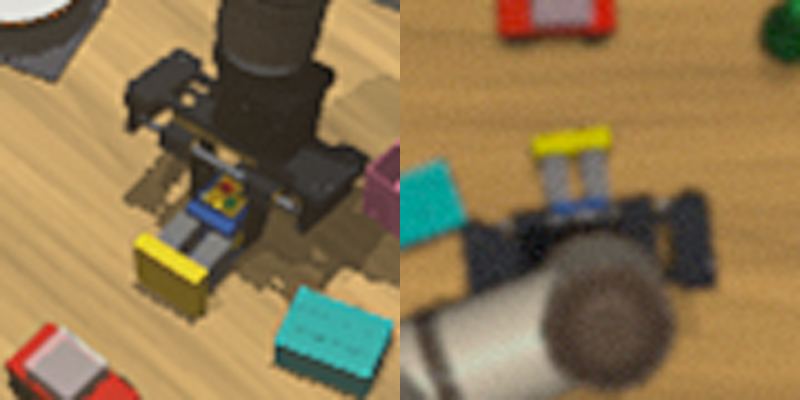

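The toy is gripped at its torso (the opening reads 43.7 mm, against a 44 mm torso), and feet and head are clear. Lifting now, then turning it upright at height.

Request:
step_arm:
  deltas:
    - [[0.004,0,-0.013,0,0,0,0],[0.0075,0,-0.025,0,0,0,0],[0.01,0,-0.033,0,0,0,0],[0.01,0,-0.033,0,0,0,0],[0.01,0,-0.033,0,0,0,0],[0.01,0,-0.033,0,0,0,0],[0.01,0,-0.033,0,0,0,0],[0.009,0,-0.03,0,0,0,0],[0.006,0,-0.02,0,0,0,0]]

```text
clock: 11.95
position: [0.552, -0.0301, 0.282]
tcp_rot: [-0.014, 0.986, 0.077, 0.15]
wrist_force: [0.3, 0.6, -2.2]
width: 0.044
gripper_force: 35.0
```

Run:
```python
from go import *
D=placeR(.3,np.radians(80)); st=arm.read_state(); print(st['position'],st['wrist_force'],st['width'],st['gripper_force'],st['joints']);rv=(rot(st).inv()*D).as_rotvec();print(rv,rv/21)
```

```text
[ 0.552  -0.0301  0.282 ] [ 0.3482  0.5865 -2.1639] 0.04396787871291186 34.95528919855133 [ 0.2522  0.0736 -0.2997  0.0298 -0.8961  1.459 ]
[ 0.9497 -1.0308  1.8141] [ 0.0452 -0.0491  0.0864]
```

Request:
step_arm:
  deltas:
    - [[0,0,0,0.0452,-0.0491,0.0864,0],[0,0,0,0.0452,-0.0491,0.0864,0],[0,0,0,0.0452,-0.0491,0.0864,0],[0,0,0,0.0452,-0.0491,0.0864,0],[0,0,0,0.0452,-0.0491,0.0864,0],[0,0,0,0.0452,-0.0491,0.0864,0],[0,0,0,0.0452,-0.0491,0.0864,0],[0,0,0,0.0452,-0.0491,0.0864,0],[0,0,0,0.0452,-0.0491,0.0864,0],[0,0,0,0.0452,-0.0491,0.0864,0]]

```text
clock: 12.78
position: [0.5519, -0.0301, 0.2779]
tcp_rot: [-0.268, 0.904, -0.306, -0.128]
wrist_force: [0.6, -0.8, -2.6]
width: 0.0435
gripper_force: 35.0
```

Request:
step_arm:
  deltas:
    - [[0,0,0,0.0452,-0.0491,0.0864,0],[0,0,0,0.0452,-0.0491,0.0864,0],[0,0,0,0.0452,-0.0491,0.0864,0],[0,0,0,0.0452,-0.0491,0.0864,0],[0,0,0,0.0452,-0.0491,0.0864,0],[0,0,0,0.0452,-0.0491,0.0864,0],[0,0,0,0.0452,-0.0491,0.0864,0],[0,0,0,0.0452,-0.0491,0.0864,0],[0,0,0,0.0452,-0.0491,0.0864,0],[0,0,0,0.0452,-0.0491,0.0864,0],[0,0,0,0.0452,-0.0491,0.0864,0],[0,0,0,0,0,0,0]]

```text
clock: 13.78
position: [0.5503, -0.0311, 0.276]
tcp_rot: [0.453, -0.513, 0.62, 0.384]
wrist_force: [-0.6, -0.2, -2.7]
width: 0.0437
gripper_force: 35.0
```

```bash
cat >> go.py <<'E'
# grip record: tool pose at pick; toy frame lying at pick (yaw taken from the tool: pads align it)
Rg=R.from_quat([.986,.077,.149,-.014]); pg=np.array([.5532,-.0288,.015])
def toy_now():
    st=arm.read_state(); r=rot(st); Q=r*Rg.inv()
    y=Rg.as_matrix()[:,1]; Z=np.array([0,0,1.]); y=-y; y=y-Z*(y@Z); y/=np.linalg.norm(y)
    # toy y so that x=y x z points to -x world
    x=np.cross(y,Z)
    if x[0]>0: x,y=-x,-y
    o=np.array([.554,-.0295,0])
    F=np.column_stack([x,y,Z]); sole=o+F@np.array([-.075,0,.028])
    return np.array(st['position'])+Q.apply(sole-pg), Q.apply(x), Q.apply(Z), st
E
python3 - <<'E'
from go import *
s,x,z,st=toy_now(); print('sole',s,'x',x,'z',z); print(st['position'],st['wrist_force'],st['width'],st['gripper_force'],st['joints'],st['clock']); to([.55,-.03,.28],placeR(.3,np.radians(80)))
E
```

```text
sole [ 0.5464 -0.0435  0.2004] x [ 0.0118 -0.003   0.9999] z [-0.1735 -0.9848 -0.0009]
[ 0.5503 -0.0311  0.276 ] [-0.5895 -0.2348 -2.6543] 0.04374459196903663 34.9557848169934 [-0.4662  0.4706  0.0787 -1.1798 -1.7119  0.4514] 13.7833
rv [-0.0008  0.0005 -0.0129] shift after turn (target axes) [-0.0041  0.0005 -0.0002] shift now [-0.0041  0.0005 -0.0002] world [-0.0003  0.0011  0.004 ]
```

The toy is upright in the gripper (0.01 rad off), with its sole at about z 0.200. Going over to the stand.

Run:
```python
from go import *
D=placeR(.3,np.radians(80)); print(D.inv().apply([-.0464,-.2985,-.08])/10); print('1cm down',D.inv().apply([0,0,-.01]))
```

```text
[ 0.0166 -0.0006 -0.0265]
1cm down [0.0096 0.     0.003 ]
```

Request:
step_arm:
  deltas:
    - [[0.008,0,-0.0135,0,0,-0.013,0],[0.0166,-0.0006,-0.0265,0,0,0,0],[0.0166,-0.0006,-0.0265,0,0,0,0],[0.0166,-0.0006,-0.0265,0,0,0,0],[0.0166,-0.0006,-0.0265,0,0,0,0],[0.0166,-0.0006,-0.0265,0,0,0,0],[0.0166,-0.0006,-0.0265,0,0,0,0],[0.0166,-0.0006,-0.0265,0,0,0,0],[0.0166,-0.0006,-0.0265,0,0,0,0],[0.0166,-0.0006,-0.0265,0,0,0,0],[0.0086,-0.0006,-0.013,0,0,0,0],[0,0,0,0,0,0,0]]

```text
clock: 14.78
position: [0.5063, -0.3331, 0.1963]
tcp_rot: [0.455, -0.52, 0.615, 0.378]
wrist_force: [0.3, -0.5, -2.8]
width: 0.0438
gripper_force: 35.0
```

Request:
step_arm:
  deltas:
    - [[0,0,0,0,0,0,0],[0,0,0,0,0,0,0]]

```text
clock: 14.95
position: [0.5074, -0.329, 0.1993]
tcp_rot: [0.456, -0.522, 0.614, 0.379]
wrist_force: [0.2, 0.5, -2.1]
width: 0.0435
gripper_force: 35.0
```

Run:
```python
from go import *
s,x,z,st=toy_now(); print('sole',s,'x',x,'z',z); print(st['position'],st['wrist_force'],st['gripper_force'],st['joints'],st['clock'])
D=placeR(.3,np.radians(80)); print('rv',(rot(st).inv()*D).as_rotvec(),'toward (.5,-.342)',rot(st).inv().apply([.5-s[0],-.342-s[1],0]))
a=snap('scene','s5');t=snap('top','t5')
cv2.imwrite('pics/s5c.png',np.hstack([cv2.resize(x,(400,400),interpolation=cv2.INTER_CUBIC) for x in (a['image'][70:170,155:255],t['image'][160:260,285:385])])[:,:,::-1])
```

```text
sole [ 0.5053 -0.342   0.1236] x [-0.01    0.0036  0.9999] z [-0.1643 -0.9864  0.0019]
[ 0.5074 -0.329   0.1993] [ 0.1911  0.5081 -2.0831] 34.95499660028145 [-0.8244  0.8028  0.4814 -1.021  -2.0434  0.5708] 14.95
rv [ 0.0015 -0.0021  0.0115] toward (.5,-.342) [ 0.0002  0.0052 -0.0009]
```

View pics/s5c.png

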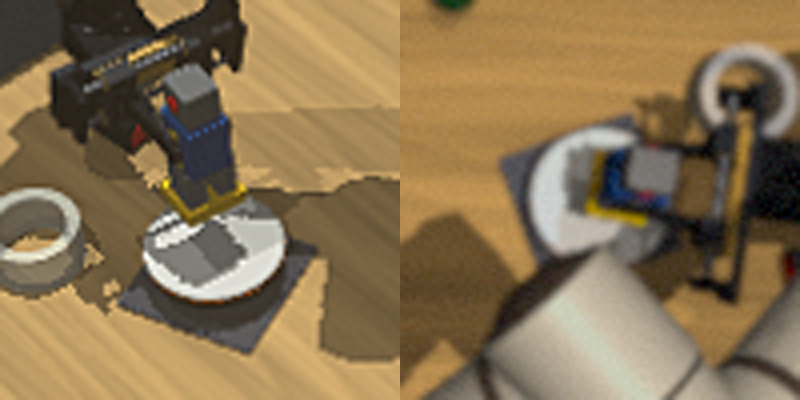

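The toy is upright above the white top (left crop: feet at (205,200), disc at (215,250)) and the gripper is clear of everything. Lowering to about 12 mm above, then feeling down.

Request:
step_arm:
  deltas:
    - [[0.0144,0.0013,0.0044,0,0,0.01,0],[0.0144,0.0013,0.0044,0,0,0,0],[0.0144,0.0013,0.0044,0,0,0,0],[0.0096,0.0013,0.003,0,0,0,0],[0.0048,0,0.0015,0,0,0,0],[0,0,0,0,0,0,0],[0,0,0,0,0,0,0],[0,0,0,0,0,0,0]]

```text
clock: 15.72
position: [0.5022, -0.329, 0.1395]
tcp_rot: [0.454, -0.518, 0.617, 0.381]
wrist_force: [-0.7, -0.3, -2.3]
width: 0.0436
gripper_force: 35.0
```

```bash
cat > q.py <<'E'
from go import *
s,x,z,st=toy_now(); print('sole',s,'x',x,'z',z); print(st['position'],st['wrist_force'],st['gripper_force'],st['clock'])
D=placeR(.3,np.radians(80)); print('rv',(rot(st).inv()*D).as_rotvec(),'toward',rot(st).inv().apply([.5-s[0],-.342-s[1],0]))
E
python3 q.py
```

```text
sole [ 0.4992 -0.3418  0.0638] x [-0.0006  0.002   1.    ] z [-0.1683 -0.9857  0.0019]
[ 0.5022 -0.329   0.1395] [-0.6585 -0.3406 -2.2654] 34.95509501779452 15.7167
rv [ 0.0004 -0.0022  0.0011] toward [ 0.     -0.0008 -0.0001]
```

Request:
step_arm:
  deltas:
    - [[0.0029,0,0.0009,0,0,0,0],[0.0029,0,0.0009,0,0,0,0],[0,0,0,0,0,0,0],[0,0,0,0,0,0,0]]

```text
clock: 16.05
position: [0.5019, -0.3286, 0.133]
tcp_rot: [0.454, -0.518, 0.617, 0.381]
wrist_force: [0.3, -0.3, -2.5]
width: 0.0439
gripper_force: 35.0
```

Request:
step_arm:
  deltas:
    - [[0.0019,0,0.0006,0,0,0,0],[0,0,0,0,0,0,0],[0,0,0,0,0,0,0]]

```text
clock: 16.3
position: [0.5019, -0.3286, 0.1309]
tcp_rot: [0.454, -0.518, 0.617, 0.381]
wrist_force: [0.3, -0.0, -2.6]
width: 0.0435
gripper_force: 35.0
```

Request:
step_arm:
  deltas:
    - [[0.0019,0,0.0006,0,0,0,0],[0,0,0,0,0,0,0],[0,0,0,0,0,0,0]]

```text
clock: 16.55
position: [0.5019, -0.3287, 0.1294]
tcp_rot: [0.454, -0.518, 0.617, 0.381]
wrist_force: [-0.1, -0.1, -0.7]
width: 0.0434
gripper_force: 35.0
```

Contact felt: the wrist load fell from -2.5 to -0.7 N. One more millimetre to take the full weight, then I let go.

Request:
step_arm:
  deltas:
    - [[0.001,0,0.0003,0,0,0,0],[0,0,0,0,0,0,0],[0,0,0,0,0,0,0],[0,0,0,0,0,0,0]]

```text
clock: 16.88
position: [0.5019, -0.3287, 0.1283]
tcp_rot: [0.454, -0.518, 0.617, 0.381]
wrist_force: [-0.4, 0.0, 0.8]
width: 0.0437
gripper_force: 34.9
```

```bash
python3 q.py
```

```text
sole [ 0.4989 -0.3414  0.0527] x [-0.0001  0.0011  1.    ] z [-0.1682 -0.9858  0.001 ]
[ 0.5019 -0.3287  0.1283] [-0.4279  0.0183  0.8273] 34.94888038840145 16.8833
rv [ 0.0008 -0.0013  0.0006] toward [ 0.0001 -0.0011 -0.0004]
```

Request:
step_arm:
  deltas:
    - [[0,0,0,0,0,0,0],[0,0,0,0,0,0,0]]
  force: 5

```text
clock: 17.05
position: [0.5018, -0.3286, 0.1281]
tcp_rot: [0.454, -0.518, 0.617, 0.381]
wrist_force: [-0.5, -1.4, 0.8]
width: 0.0439
gripper_force: 5.0
```

Request:
step_arm:
  deltas:
    - [[0,0,0,0,0,0,0.6],[0,0,0,0,0,0,0.8],[0,0,0,0,0,0,1],[0,0,0,0,0,0,1],[0,0,0,0,0,0,1],[0,0,0,0,0,0,1],[0,0,0,0,0,0,1],[0,0,0,0,0,0,1]]

```text
clock: 17.72
position: [0.5019, -0.3286, 0.1279]
tcp_rot: [0.454, -0.518, 0.617, 0.381]
wrist_force: [-0.4, 0.2, 1.0]
width: 0.0848
gripper_force: 0.0
```

Run:
```python
from go import *
a=snap('scene','s6');t=snap('top','t6')
cv2.imwrite('pics/s6c.png',np.hstack([cv2.resize(x,(400,400),interpolation=cv2.INTER_CUBIC) for x in (a['image'][70:170,155:255],t['image'][160:260,285:385])])[:,:,::-1])
```

```text
(no output)
```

View pics/s6c.png

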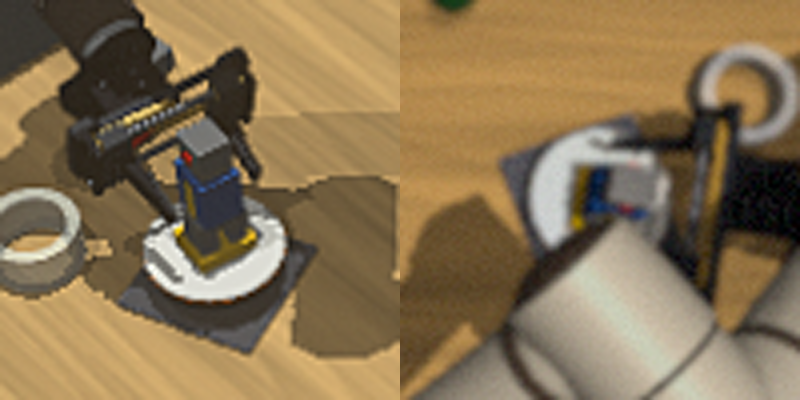

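The toy stands on the white top (left crop (215,200)) with the fingers open on both sides. Backing straight off along the tool axis.

Request:
step_arm:
  deltas:
    - [[0,0,-0.01,0,0,0,1],[0,0,-0.015,0,0,0,1],[0,0,-0.02,0,0,0,1],[0,0,-0.02,0,0,0,1],[0,0,-0.02,0,0,0,1],[0,0,-0.02,0,0,0,1],[0,0,-0.01,0,0,0,1],[0,0,0,0,0,0,1],[0,0,0,0,0,0,1],[0,0,0,0,0,0,1]]

```text
clock: 18.65
position: [0.483, -0.4363, 0.1618]
tcp_rot: [0.454, -0.518, 0.617, 0.382]
wrist_force: [-0.1, 0.1, -0.1]
width: 0.0869
gripper_force: 0.0
```

Run:
```python
from go import *
st=arm.read_state();print(st['position'],st['wrist_force'],st['qvel'])
a=snap('scene','s7')
for r in arm.recognise('toy',a)[:2]+arm.recognise('carton',a)[:3]: print(r['conf'],w(a,r['point']))
cv2.imwrite('pics/s7c.png',cv2.resize(a['image'][60:260,130:400],(800,592),interpolation=cv2.INTER_CUBIC)[:,:,::-1])
```

```text
[ 0.483  -0.4363  0.1618] [-0.0569  0.0948 -0.1137] [ 0.0109 -0.0038 -0.0101  0.0007 -0.0004 -0.0006]
0.79 [ 0.5128 -0.32    0.136 ]
0.81 [0.5783 0.1183 0.0293]
0.75 [0.4659 0.3367 0.0412]
0.72 [ 0.5111 -0.3201  0.131 ]
```

View pics/s7c.png

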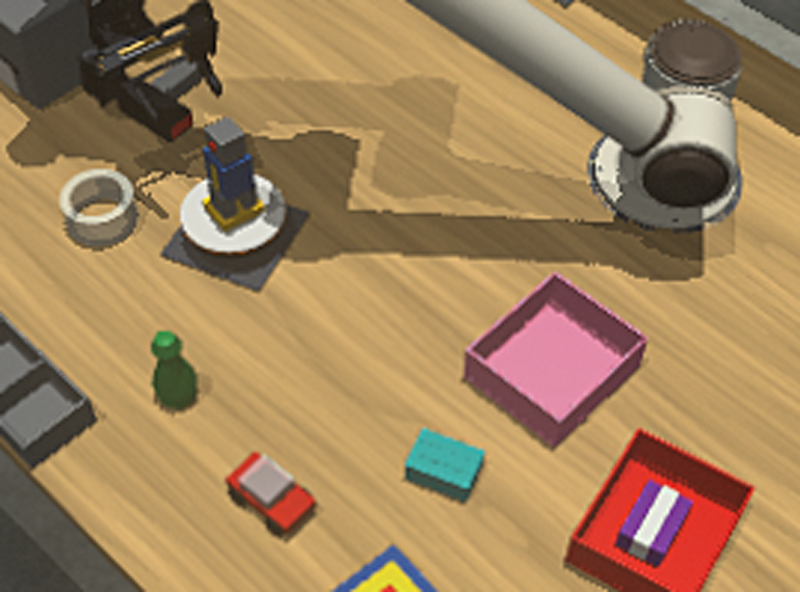

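The toy stands on the stand's top (crop (230,180)), the carton lies in the red crate (655,520), the other things are in place, and the wrist load is zero with the arm clear. Handing in.

```bash
python3 -c "
from plant import arm
print(arm.finish_job())"
```

```text
the job is handed in; nothing more can be done
None
```

The game box is in the red crate, the toy robot is standing upright on the photo stand, the arm is clear and the job is handed in; no verdict came back.

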